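# Level the leaning stand and hold its foot pressed home

## Task

One of the two wooden stands leans: lay the spirit level lengthwise on the clear part of its deck, let go of it, then take the knob of that stand's sprung levelling foot and turn it until the bubble is centred between the lines while you press the foot fully home. Finish like that, hand still on the knob, the foot pressed home and the bubble centred: do not let go. Leave the other stand and the things around alone.

Things in the scene. Friction and masses are not known exactly. Their poses are not given: they have to be found in the camera images.
- stand_a: One of two alike wooden stands (other: stand_b; either may be the left one), fixed. Origin on the worktop under its middle; y = length, z up. Deck 110 (x) x 220 (y) x 12 mm, top 56 mm above the worktop when level. It hinges about a line along x at y = +80, z = 40 mm; levelling foot at y = -80 mm (right-hand end from the robot).
- deck_a_mid (a point): Middle of the top surface of stand_a's deck; axes as the stand's but tilting with the deck (z = its normal). The deck is clear from y = -40 to +110 mm of this point; the level belongs in the middle of that clear part (y = +35 mm), lengthwise along y.
- foot_a_grip (a point): Centre of the top of stand_a's foot knob: a steel bar 44 long x 12 thick x 28 mm high on a 40 mm disc; its top is 35 mm above the deck. x = along the bar, y = across it (the 12 mm to pinch). Grip it from above, fingertips at most 24 mm below this point.
- foot_a (a joint): Screw of stand_a's levelling foot, rad, -1.5 to 1.0. 0 = bar along the stand's x; grows CLOCKWISE from above (bar yaw = stand yaw minus this). Per rad it raises the foot end by 0.06 rad tilt, 9.6 mm at the knob (a hand on it must rise too). Level at 0 with the foot up, at about 0.3 with it pressed home. Takes about 0.1 Nm; stays where left.
- spring_a (a joint): Press travel of stand_a's sprung foot: 0 = up (as found), 0.018 rad = fully home (foot end of the deck 2.9 mm lower and tilted down by this angle). Pushing down on the knob moves it from about 2 N on and has it home at 5 to 9 N (12 N is ample); it springs back when let go.
- stand_b: One of two alike wooden stands (other: stand_a; either may be the left one), fixed. Origin on the worktop under its middle; y = length, z up. Deck 110 (x) x 220 (y) x 12 mm, top 56 mm above the worktop when level. It hinges about a line along x at y = +80, z = 40 mm; levelling foot at y = -80 mm (right-hand end from the robot).
- deck_b_mid (a point): Middle of the top surface of stand_b's deck; axes as the stand's but tilting with the deck (z = its normal). The deck is clear from y = -40 to +110 mm of this point; the level belongs in the middle of that clear part (y = +35 mm), lengthwise along y.
- foot_b_grip (a point): Centre of the top of stand_b's foot knob: a steel bar 44 long x 12 thick x 28 mm high on a 40 mm disc; its top is 35 mm above the deck. x = along the bar, y = across it (the 12 mm to pinch). Grip it from above, fingertips at most 24 mm below this point.
- foot_b (a joint): Screw of stand_b's levelling foot, rad, -1.5 to 1.0. 0 = bar along the stand's x; grows CLOCKWISE from above (bar yaw = stand yaw minus this). Per rad it raises the foot end by 0.06 rad tilt, 9.6 mm at the knob (a hand on it must rise too). Level at 0 with the foot up, at about 0.3 with it pressed home. Takes about 0.1 Nm; stays where left.
- spring_b (a joint): Press travel of stand_b's sprung foot: 0 = up (as found), 0.018 rad = fully home (foot end of the deck 2.9 mm lower and tilted down by this angle). Pushing down on the knob moves it from about 2 N on and has it home at 5 to 9 N (12 N is ample); it springs back when let go.
- level: The spirit level: loose aluminium bar 110 (x) x 22 (y) x 28 mm (z), about 0.16 kg, lying on the worktop. Origin at the centre of its underside. A glass vial along x lies on its top (up to 37 mm above the underside) with two black lines 17 mm apart; grip the bar across its 22 mm, below the vial.
- bubble_mid (a point): Middle of the bubble (white, 11 mm long) in the level's vial. It runs along the level's x axis to the higher end, 0.2 mm per mrad of tilt (at most 19 mm from the middle), and settles in about 1 s. Its x in the level's frame is 0 when centred between the lines.
- jigger: Bystander, not part of the job: gold double-cone jigger, 45 dia x 88 mm tall, loose, standing on the worktop; origin at the centre of its underside.
- shaker_cap: Bystander, not part of the job: gold shaker cap, 49 dia x 41 mm, loose, standing on the worktop; origin at the centre of its underside.
- pepper_mill: Bystander, not part of the job: copper pepper mill with black head, 53 dia x 125 mm, loose, standing on the worktop; origin at the centre of its underside.
- spice_jar: Bystander, not part of the job: small glass spice jar with dark lid, 44 dia x 105 mm, loose, standing on the worktop; origin at the centre of its underside.

How it is judged:
On the way:
1. the level lies on the deck of the leaning stand, lengthwise, let go (x of level in the frame of deck_a_mid between -0.045 and 0.045 m and y of level in the frame of deck_a_mid between 0 and 0.075 m and z of level in the frame of deck_a_mid between -0.005 and 0.005 m and angle between the z axis of level and the z axis of deck_a_mid, either way round below 0.06 rad and angle between the x axis of level and the y axis of deck_a_mid, either way round below 0.25 rad and contact force between each of the arm, the fingers and level below 0.2 N), for 0.3 s.
At the end, for the whole second after the job is handed in: Level let go, flat and lengthwise (0.25 rad) on the leaning stand's deck, 0-75 mm from its middle towards the hinge, 45 mm sideways; hand on the knob, foot pressed home (over 0.0145 of 0.018 rad), bubble within 3 mm of centre; other knob unturned; held for the last second (all of step 1 and x of bubble_mid in the frame of level between -0.003 and 0.003 m and value of joint spring_a above 0.0145 rad and contact force between the fingers and stand_a above 2 N and distance between the grasp point and foot_a_grip below 0.045 m and velocity of joint foot_a between -0.1 and 0.1 rad/s and value of joint foot_b between -0.15 and 0.15 rad); the arm keeps its last pose, push and grip.
It fails at once if the other stand's knob is turned (over 0.15 rad) (value of joint foot_b above 0.15 rad or value of joint foot_b below -0.15 rad).
It fails at once if a bystander is shoved more than 30 mm (distance of any of jigger, shaker_cap, pepper_mill, spice_jar from where it was at the start of the episode above 0.03 m).
It also fails if it takes over 51 s, if anything falls off the work surface, if the arm or the gripper's body presses on something with over 40 N, if the wrist force passes 120 N, or if a joint passes its speed limit or range.

## Robot

A 6-joint arm with a two-finger parallel gripper is mounted at the origin on a cart in front of the work surface, level with it; the furniture and walls round the work are solid. World frame = base frame: x ahead of the robot, y to its left, z up, the work surface at z = 0. Lengths are in m, angles in rad, forces in N, time in s.
With the tool pointing down it reaches from about 0.425 to 1.125 m from the base axis. Payload 14.9 kg.
Tool frame: the origin (TCP) lies midway between the tips of the shut fingers; the grasp point (between the pads) lies 19 mm behind it (ctrl.pinch_z is the distance from the TCP to the grasp point, in m); z points along the fingers, y is the line along which they close (so a half turn about z gives the same grasp; the last joint's range is limited). The gripper opens to 91 mm and grips with 3 to 60 N. Pads are 32 mm wide; open, the fingers measure 118 mm over their backs; the gripper's body (76 mm by 178 mm) begins 60 mm behind the grasp point.
Start: joints at [1.285, 0.379, 1.734, -0, 1.028, -0.033], TCP at [0.175, 0.678, 0.192] pointing down, gripper open.
Joint ranges: [-2.77, 2.77], [-0.74, 2.19], [0, 2.66], [-1.06, 4.2], [0.31, 2.87], [-3.08, 3.08]. Speed limits (rad/s): [1.89, 1.89, 2.39, 3.14, 3.14, 3.14].

## Interface

Orientations are given as a unit quaternion [w, x, y, z].
In Python, from plant import ctrl gives the robot as it stands.
- The arm moves only by the shell command python3 steer.py 'ROWS' [FORCE]. ROWS is a JSON object whose key "offsets" holds a list of rows, 1 to 20 of them, each of 7 numbers: the opening from 0.0 (shut) to 1.0 (fully open), then dx, dy, dz in units of 20 mm, then a rotation vector rx, ry, rz in units of 0.25 rad; each row is the pose to reach, as a shift and turn from the pose commanded when the command began, along the tool's axes at that moment; what a row does not reach only later rows make up. A row lasts 1/8 s, in which the tool goes at most 0.0625 m and 0.188 rad, less where a joint would pass 70% of its speed; a pose out of reach is approached as far as the arm can. The fingers move at their own pace and stop on an object; FORCE is the grip in N (left out, the last holds). Time passes only in rows, so rows that do not move let the fingers close. It prints the time, the measured TCP pose, the force, the opening and the grip force at its end. Input that does not fit is refused with a message, and nothing moves.
- ctrl.sense(): the state, without advancing time (a new reading comes with each control period).
- ctrl.grab_frame(name): name is "scene" or "side" or "wrist"; returns a dict with "image" (400x640x3 uint8, blue, green, red), "fx", "fy", "cx", "cy" (pixels), "camera_from_world" (4x4, takes a point from world to camera coordinates). Camera axes: x right, y down, z forward; pixel columns grow to the right and rows downward; lengths in m; the calibration is good to about 2 mm. A picture is of the moment at which its call begins. There is no depth.
- ctrl.hand_in(): hands the job in; it is judged then, once.
The state is a dict: "clock": time; "qpos": joint angles; "joint_vel": joint speeds; "joint_torque": joint torques, N m; "position": TCP position; "ee_rot": TCP orientation; "contact_force": force on the tool from outside, world axes, zero at the start; "torque": the same for the moment, N m; "opening": opening from 0.0 (shut) to 1.0 (fully open); "grasp_force": force on a finger pad.
Only numpy, scipy, OpenCV 4.12 (cv2) and the standard library are available. Lean on these libraries where they do the work, as an engineer would, in place of code of your own. Each camera call takes 0.05 s, during which the arm holds its last target. There are 200 camera calls.

## Working session

There is one attempt and no reset: what is moved stays moved. The work goes in short steps, Python scripts to look and compute and a shell command to move; the robot and the scene stay as the last step left them, time stands still between calls to the robot, and variables do not carry over. Pictures are saved under pics/ and viewed, at most 10 in all, crops included, and the job is handed in when it is done.

```bash
ls; mkdir -p pics
python3 - <<'E'
from plant import ctrl
import cv2,numpy as np
for n in("scene","side"):
    f=ctrl.grab_frame(n);cv2.imwrite(f"pics/{n}0.png",f["image"])
    print(n,f["fx"],f["fy"],f["cx"],f["cy"],np.round(f["camera_from_world"],4).tolist())
s=ctrl.sense();print(s,ctrl.pinch_z)
E
```

```text
pics
plant.py
steer.py
scene 463.0657417863595 463.0657417863595 320.8332364043376 199.6194289103952 [[0.8554, -0.5179, 0.0079, -0.4646], [-0.2904, -0.4922, -0.8206, 0.2237], [0.4289, 0.6996, -0.5715, 0.9978], [0.0, 0.0, 0.0, 1.0]]
side 444.09442977731885 444.09442977731885 318.7058806257216 194.14219868283186 [[0.9748, -0.222, -0.0194, -0.5348], [-0.1447, -0.5642, -0.8129, 0.1614], [0.1695, 0.7952, -0.5821, 1.2443], [0.0, 0.0, 0.0, 1.0]]
{'clock': 0.1, 'qpos': array([ 1.28467853e+00,  3.79333058e-01,  1.73474454e+00, -2.65091401e-05,
        1.02849922e+00, -3.32861336e-02]), 'joint_vel': array([-0.00026182, -0.00218623,  0.00058363, -0.00268122, -0.00044808,
       -0.00038099]), 'joint_torque': array([ 2.52217164e-03, -7.65037465e+01, -4.35295165e+01,  6.52100192e-02,
        3.97985056e-02,  3.32185368e-05]), 'position': array([0.17499509, 0.67737086, 0.19105901]), 'ee_rot': array([-6.70475302e-05,  1.26072587e-01,  9.92020897e-01, -4.87623586e-04]), 'contact_force': array([-0.57906416,  0.00383156,  0.84992747]), 'torque': array([-0.07764078, -0.00346923, -0.02473962]), 'grasp_force': 0.0, 'opening': 1.0003595816987136} 0.0188
```

View pics/scene0.png

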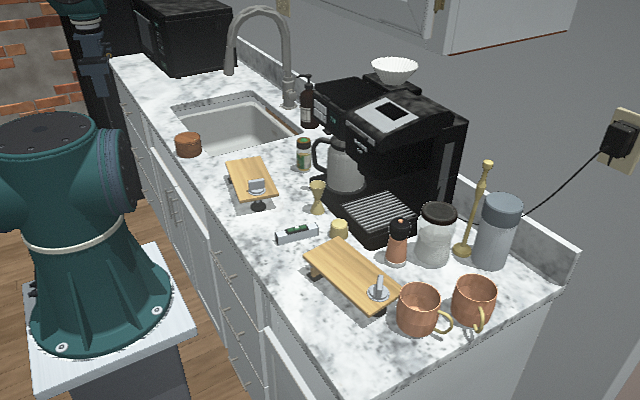

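View pics/side0.png

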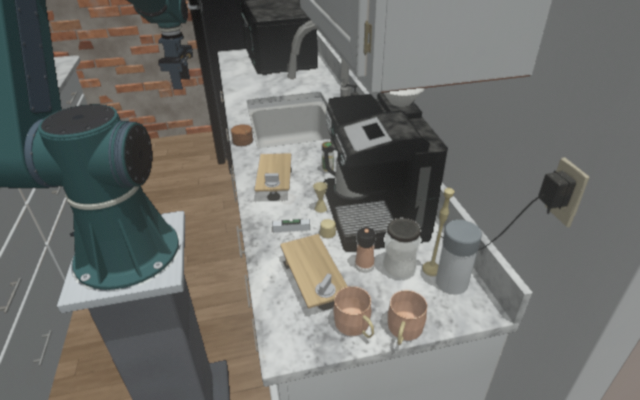

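The scene view shows the left stand near (250,180) with its knob at (257,186), and the right stand near (355,272) with its knob at (378,290). The level is at (297,233). I'll enlarge these areas.

Run:
```python
import cv2
def crop(n,o,x0,y0,x1,y1,s):
    i=cv2.imread(n)[y0:y1,x0:x1];i=cv2.resize(i,None,fx=s,fy=s,interpolation=cv2.INTER_CUBIC)
    for k in range(x0,x1,20): cv2.putText(i,str(k),((k-x0)*s,10),0,.35,(0,0,255));cv2.line(i,((k-x0)*s,12),((k-x0)*s,18),(0,0,255))
    for k in range(y0,y1,20): cv2.putText(i,str(k),(0,(k-y0)*s),0,.35,(0,0,255));cv2.line(i,(24,(k-y0)*s),(30,(k-y0)*s),(0,0,255))
    cv2.imwrite(o,i)
crop("pics/scene0.png","pics/c1.png",215,145,415,325,4) if 0 else None
crop("pics/scene0.png","pics/c1.png",215,150,335,250,6)
crop("pics/scene0.png","pics/c2.png",290,220,420,320,6)
crop("pics/side0.png","pics/c3.png",240,145,360,310,3)
```

```text
(no output)
```

View pics/c1.png

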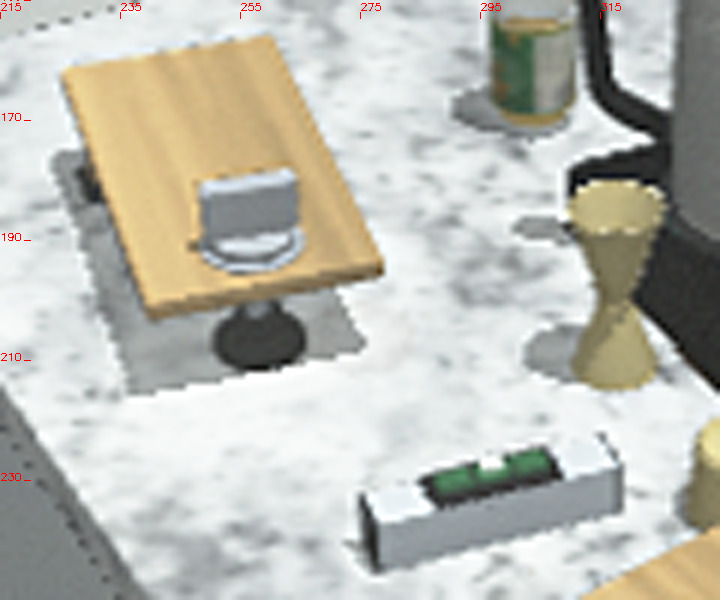

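View pics/c2.png

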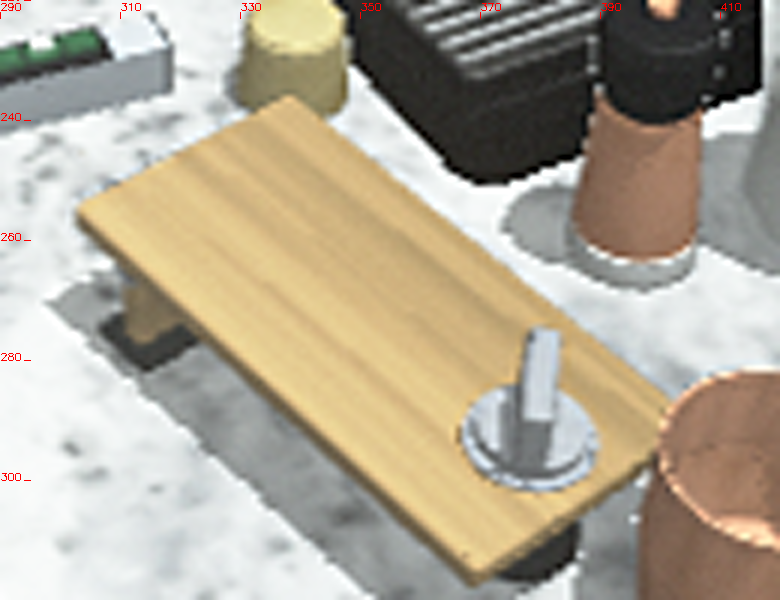

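The left stand's bar runs about parallel to its short side, while the right stand's bar is turned well away from it, so the right stand probably leans. I'll take the side view for the second set of corners.

Run:
```python
import cv2
i=cv2.imread("pics/side0.png")
x0,y0,s=245,145,5
i=cv2.resize(i[y0:y0+120,x0:x0+60+50],None,fx=s,fy=s,interpolation=cv2.INTER_CUBIC)
j=cv2.imread("pics/side0.png")[225:345,270:360]
cv2.imwrite("pics/c4.png",cv2.resize(cv2.imread("pics/side0.png")[145:315,240:360],None,fx=5,fy=3.5,interpolation=cv2.INTER_CUBIC))
```

```text
(no output)
```

View pics/c4.png

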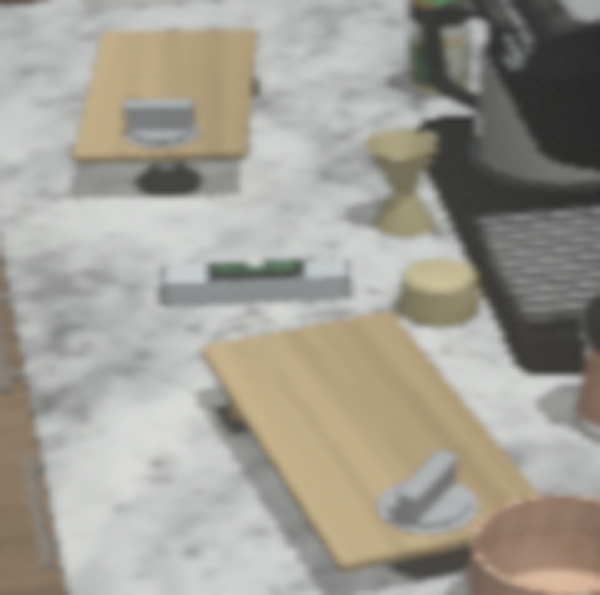

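```bash
cat > fit.py <<'E'
import numpy as np,json
from scipy.optimize import least_squares
C={"scene":(463.0657,320.833,199.619,np.array([[0.8554,-0.5179,0.0079,-0.4646],[-0.2904,-0.4922,-0.8206,0.2237],[0.4289,0.6996,-0.5715,0.9978]])),
"side":(444.0944,318.706,194.142,np.array([[0.9748,-0.222,-0.0194,-0.5348],[-0.1447,-0.5642,-0.8129,0.1614],[0.1695,0.7952,-0.5821,1.2443]]))}
def proj(c,P):
    f,cx,cy,T=C[c];p=np.atleast_2d(P)@T[:,:3].T+T[:,3];return np.c_[cx+f*p[:,0]/p[:,2],cy+f*p[:,1]/p[:,2]]
def Rz(a):return np.array([[np.cos(a),-np.sin(a),0],[np.sin(a),np.cos(a),0],[0,0,1]])
def Rx(a):return np.array([[1,0,0],[0,np.cos(a),-np.sin(a)],[0,np.sin(a),np.cos(a)]])
def stand(q,pts): # q: x y yaw tilt(+ = foot up) ; pts in deck_mid frame
    H=np.array([0,.08,.04]);d=np.asarray(pts)+[0,-.08,.016]
    return (d@Rx(-q[3]).T+H)@Rz(q[2]).T+[q[0],q[1],0]
if __name__=="__main__":
    c=np.array([[-.055,.11,0],[.055,.11,0],[.055,-.11,0],[-.055,-.11,0]])
    O={"L":{"scene":[(225.3,162.5),(260.3,156.3),(278.8,194.7),(239.7,200.8)],"side":[(260.2,153.9),(291.4,153.9),(289.4,189),(255,189.6)]},
    "R":{"scene":[(303.3,254.5),(338,236.2),(402,287),(369.2,315.8)],"side":[(280.6,245),(318.6,234.1),None,(308.4,306.4)]}}
    K={"L":{"scene":[(248.3,181),(264.7,179)],"side":[(265,175.3),(278.6,174.1)]},"R":{"scene":[(379.8,289.7),(380.7,274.7)],"side":[(320,289.3),(329.6,275.6)]}}
    for n in "LR":
        def r(q):
            out=[]
            for cam in C:
                for P,o in zip(stand(q,c),O[n][cam]):
                    if o: out+=list(proj(cam,P)[0]-o)
                # knob: bar yaw q[4] = -foot relative to stand
                e=[[s*.022*np.cos(q[4]),-.08+s*.022*np.sin(q[4]),.035] for s in(-1,1)]
                for P,o in zip(stand(q,e),K[n][cam]): out+=list(proj(cam,P)[0]-o)
            return np.array(out)
        for y0 in (-.3,.3):
            s=least_squares(r,[.6,.2,y0,0,.3],loss="soft_l1");print(n,np.round(s.x,4),s.cost);print(np.round(r(s.x),1))
        print("grip",stand(s.x,[[0,-.08,.035]]),"place",stand(s.x,[[0,.035,0]]))
    L={"scene":[(275.3,232.5),(278.3,235.8),(318.7,227.5),(315,222.5),(278,245),(318.7,235.3)],"side":[None,(272,224.7),(310,223),None,(272.4,231.9),(310,229.9)]}
    b=np.array([[-.055,.011,.028],[-.055,-.011,.028],[.055,-.011,.028],[.055,.011,.028],[-.055,-.011,0],[.055,-.011,0]])
    def rl(q): return np.array([v for cam in C for P,o in zip(b@Rz(q[2]).T+[q[0],q[1],0],L[cam]) if o for v in proj(cam,P)[0]-o])
    s=least_squares(rl,[.6,.2,0],loss="soft_l1");print("level",s.x,s.cost,np.round(rl(s.x),1))
E
python3 fit.py
```

```text
L [ 0.449   0.2276 -0.2019  0.0084 -0.0147] 3.7389055151172355
[-0.2 -0.9  0.7 -0.5  1.5 -1.3  0.1  0.2  0.3  0.7  0.1 -0.1 -0.2  0.4
 -0.1 -0.5 -0.1 -0.2 -1.2  0.2 -0.8 -0.5 -0.3  0.4]
L [ 0.449   0.2276 -0.2019  0.0084 -0.0147] 3.7389055151226813
[-0.2 -0.9  0.7 -0.5  1.5 -1.3  0.1  0.2  0.3  0.7  0.1 -0.1 -0.2  0.4
 -0.1 -0.5 -0.1 -0.2 -1.2  0.2 -0.8 -0.5 -0.3  0.4]
grip [[0.43301415 0.14968813 0.09234736]] place [[0.45602074 0.26205791 0.05637889]]
R [ 0.4812 -0.2358  0.1376 -0.0386  0.7104] 13.626921767884486
[-1.  -0.2  1.  -1.1  5.7  3.3  0.6  0.1  0.1  0.3  0.8 -0.4 -1.5 -1.1
 -0.5 -0.4 -1.4  0.7  0.2 -2.1 -0.5 -1.2]
R [ 0.4812 -0.2358  0.1376 -0.0386  0.7104] 13.626921767884488
[-1.  -0.2  1.  -1.1  5.7  3.3  0.6  0.1  0.1  0.3  0.8 -0.4 -1.5 -1.1
 -0.5 -0.4 -1.4  0.7  0.2 -2.1 -0.5 -1.2]
grip [[ 0.49243232 -0.31691505  0.08478966]] place [[ 0.47648012 -0.20175001  0.05425211]]
level [ 0.46277847 -0.01567717 -0.16946839] 2.820668001292942 [-0.6 -1.2 -1.   0.7  0.1 -0.9  0.7 -0.8 -0.2  0.2  0.  -0.1 -0.   0.4
 -0.   0.2  0.3  0.6  0.3  0.7]
```

```bash
cat > go.py <<'E'
import sys,numpy as np
from scipy.spatial.transform import Rotation as R
from plant import ctrl
# args: x y z closing_yaw [tilt about closing line y, rad]
def main(x,y,z,yaw,ty=0):
    s=ctrl.sense();q=s["ee_rot"];A=R.from_quat([*q[1:],q[0]])
    T=R.from_matrix(np.c_[[np.sin(yaw)*-1,np.cos(yaw),0],[np.cos(yaw),np.sin(yaw),0],[0,0,-1]]*np.array([1,1,1]))*R.from_euler("y",ty)
    print("shift",np.round(A.inv().apply(np.array([x,y,z])-s["position"]),4),"rot",np.round((A.inv()*T).as_rotvec(),4))
    m=A.as_matrix();print("pos",np.round(s["position"],4),"yaw",np.arctan2(m[1,1],m[0,1]),"F",s["contact_force"].round(1))
if __name__=="__main__": main(*map(float,sys.argv[1:]))
E
python3 - <<'E'
import numpy as np
from fit import C
def at(cam,u,v,z):
    f,cx,cy,T=C[cam];d=T[:,:3].T@[(u-cx)/f,(v-cy)/f,1];o=-T[:,:3].T@T[:,3];return (o+d*(z-o[2])/d[2]).round(3)
print("jig",at("scene",317,211,0),at("side",240+405/5,145+225/3.5,0));print("cap top",at("scene",339,224,.041))
print("mill base",at("scene",396,262,0));print("mug rim edge",[at("scene",400,290,z) for z in(.08,.1)],[at("side",334,300,z) for z in(.08,.1)])
print("mug rim c",[at("scene",419,296,z) for z in(.08,.1)],[at("side",353,303,z) for z in(.08,.1)])
E
echo; python3 go.py 0.47 0.2 0.191 1.401;python3 go.py 0.463 -0.016 0.12 1.401
```

```text
jig [0.565 0.057 0.   ] [0.569 0.056 0.   ]
cap top [ 0.556 -0.067  0.041]
mill base [ 0.623 -0.217  0.   ]
mug rim edge [array([ 0.515, -0.351,  0.08 ]), array([ 0.501, -0.365,  0.1  ])] [array([ 0.5  , -0.374,  0.08 ]), array([ 0.496, -0.39 ,  0.1  ])]
mug rim c [array([ 0.537, -0.383,  0.08 ]), array([ 0.523, -0.396,  0.1  ])] [array([ 0.538, -0.392,  0.08 ]), array([ 0.533, -0.408,  0.1  ])]

shift [-4.050e-01 -3.884e-01  4.000e-04] rot [-0.001  -0.0001 -0.083 ]
pos [0.175  0.6774 0.1911] yaw 1.3179783580214104 F [-0.6  0.   0.8]
shift [-0.4523 -0.5992  0.0716] rot [-0.001  -0.0001 -0.083 ]
pos [0.175  0.6774 0.1911] yaw 1.3179783580214104 F [-0.6  0.   0.8]
```

Units first: shifts go in units of 20 mm and turns go in units of 0.25 rad. So -0.599 m is -29.95, -0.452 m is -22.6, -0.083 rad is -0.332.

```bash
python3 steer.py '{"offsets":[[1,-20.25,-19.4,0,0,0,-0.332],[1,-20.25,-19.4,0,0,0,-0.332],[1,-20.25,-19.4,0,0,0,-0.332],[1,-20.25,-19.4,0,0,0,-0.332],[1,-20.25,-19.4,0,0,0,-0.332],[1,-20.25,-19.4,0,0,0,-0.332],[1,-20.25,-19.4,0,0,0,-0.332],[1,-20.25,-19.4,0,0,0,-0.332],[1,-20.25,-19.4,0,0,0,-0.332],[1,-22.6,-29.95,3,0,0,-0.332],[1,-22.6,-29.95,3,0,0,-0.332],[1,-22.6,-29.95,3,0,0,-0.332],[1,-22.6,-29.95,3,0,0,-0.332],[1,-22.6,-29.95,3,0,0,-0.332],[1,-22.6,-29.95,3,0,0,-0.332]]}' 20
python3 - <<'E'
from plant import ctrl
import cv2
f=ctrl.grab_frame("wrist");cv2.imwrite("pics/w1.png",f["image"])
print(f["fx"],f["cx"],f["cy"],f["camera_from_world"].round(4).tolist())
E
python3 go.py 0.463 -0.016 0.005 1.401
```

```text
clock: 1.98
position: [0.463, -0.015, 0.1317]
ee_rot: [-0.0, 0.085, 0.996, 0.0]
contact_force: [-0.1, 0.2, 0.6]
opening: 1.0
grasp_force: 0.0
348.1713300708824 318.20095108866417 204.6385160628247 [[0.1677, 0.9858, -0.0002, -0.0615], [0.9584, -0.163, 0.2344, -0.4577], [0.231, -0.0395, -0.9722, 0.2236], [0.0, 0.0, 0.0, 1.0]]
shift [-1.000e-04 -1.300e-03  1.268e-01] rot [0.0001 0.0002 0.0005]
pos [ 0.4631 -0.0147  0.1318] yaw 1.4014810219244733 F [ 0.5  1.3 -0.3]
```

View pics/w1.png

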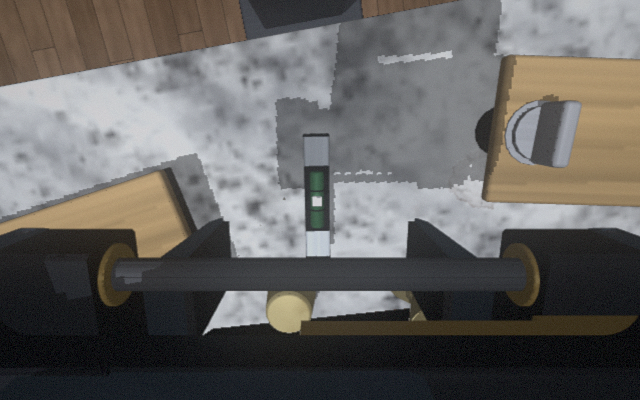

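The wrist view shows the level straight up and down the picture at columns 304–329, so the yaw is right. Its end is at row 134 and the bubble at (317,201). I'll check those against the fit.

Run:
```python
import numpy as np
T=np.array([[0.1677,0.9858,-0.0002,-0.0615],[0.9584,-0.163,0.2344,-0.4577],[0.231,-0.0395,-0.9722,0.2236]])
def at(u,v,z):
    d=T[:,:3].T@[(u-318.2)/348.17,(v-204.64)/348.17,1];o=-T[:,:3].T@T[:,3];return (o+d*(z-o[2])/d[2]).round(4)
print(at(317,201,.034),at(316,134.5,.028))
c,s=np.cos(-.1695),np.sin(-.1695);print("fit end",.463-.055*c,-.0157-.055*s)
```

```text
[ 0.463  -0.0174  0.034 ] [ 0.4081 -0.0089  0.028 ]
fit end 0.40878819208146383 -0.00642207554440454
```

Converted, 0.126 m is 6.3, 0.115 m is 5.75.

```bash
python3 steer.py '{"offsets":[[1,0,-0.11,3,0,0,0],[1,0,-0.11,5.75,0,0,0],[1,0,-0.11,6.3,0,0,0],[1,0,-0.11,6.3,0,0,0],[0,0,-0.11,6.3,0,0,0],[0,0,-0.11,6.3,0,0,0],[0,0,-0.11,6.3,0,0,0],[0,0,-0.11,6.3,0,0,0],[0,0,-0.11,6.3,0,0,0]]}' 25
python3 go.py 0.463 -0.017 0.13 1.401
```

```text
clock: 3.15
position: [0.4626, -0.0175, 0.0057]
ee_rot: [0.0, 0.085, 0.996, -0.0]
contact_force: [-0.1, -0.5, -0.0]
opening: 0.488
grasp_force: 0.0
shift [-0.0004  0.0005 -0.1243] rot [ 0.      0.0001 -0.0001]
pos [ 0.4626 -0.0175  0.0057] yaw 1.400907638196034 F [-0.1 -0.5 -0. ]
```

Converted, -0.115 m is -5.75, -0.1 m is -5.

```bash
python3 steer.py '{"offsets":[[0,0,0,0,0,0,0],[0,0,0,0,0,0,0],[0,0,0,0,0,0,0],[0,0,0,0,0,0,0],[0,0,0,0,0,0,0],[0,0,0,0,0,0,0]]}' 25
python3 steer.py '{"offsets":[[0,0,0,-2,0,0,0],[0,0,0,-5,0,0,0],[0,0,0,-5.75,0,0,0]]}'
python3 - <<'E'
from fit import *
print(stand([.4812,-.2358,.1376,-.042],[[0,.04,0],[0,.04,.006],[0,.04,.06],[0,-.08,.035]]))
E
python3 go.py 0.476 -0.197 0.115 0.1376 0; python3 go.py 0.476 -0.197 0.115 0.1376 0.042
```

```text
clock: 3.9
position: [0.4635, -0.0164, 0.0071]
ee_rot: [0.0, 0.085, 0.996, 0.001]
contact_force: [-8.2, 18.4, 42.0]
opening: 0.094
grasp_force: 27.3
clock: 4.28
position: [0.4643, -0.0176, 0.1238]
ee_rot: [0.002, 0.085, 0.996, -0.0]
contact_force: [-0.1, -0.6, -1.5]
opening: 0.005
grasp_force: 0.0
[[ 0.47580066 -0.19680859  0.05430638]
 [ 0.47583522 -0.19705813  0.06030109]
 [ 0.47614622 -0.19930404  0.11425347]
 [ 0.49244767 -0.31702521  0.084237  ]]
shift [-0.0418 -0.1749  0.009 ] rot [0.0034 0.0039 1.2635]
pos [ 0.4643 -0.0176  0.1238] yaw 1.4010836926245114 F [-0.1 -0.6 -1.5]
shift [-0.0418 -0.1749  0.009 ] rot [-0.0232  0.0402  1.2634]
pos [ 0.4643 -0.0176  0.1238] yaw 1.4010836926245114 F [-0.1 -0.6 -1.5]
```

The grasp failed: the fingers shut on nothing. I'll look.

Run:
```python
from plant import ctrl
import cv2,numpy as np
w=ctrl.grab_frame("wrist");s=ctrl.grab_frame("scene")
cv2.imwrite("pics/s2.png",s["image"]);cv2.imwrite("pics/w2.png",w["image"])
a=w["image"][0:300,150:550];b=cv2.resize(s["image"][180:280,260:360],None,fx=3,fy=3,interpolation=cv2.INTER_CUBIC)
cv2.imwrite("pics/wb2.png",np.hstack([a,b]));print(w["camera_from_world"].round(4).tolist())
```

```text
[[0.1672, 0.9859, 0.0001, -0.059], [0.9573, -0.1624, 0.2391, -0.4576], [0.2357, -0.0399, -0.971, 0.2132], [0.0, 0.0, 0.0, 1.0]]
```

View pics/wb2.png

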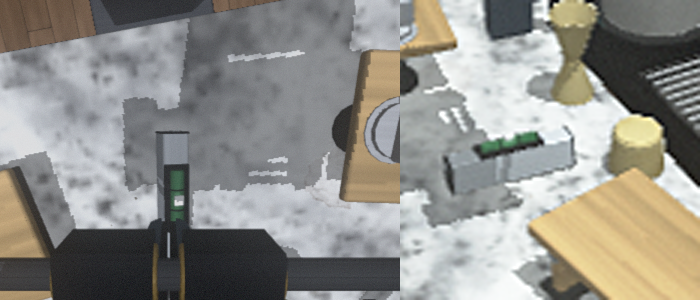

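The level is still on the worktop under the hand, and it looks rolled a little. I'll open the hand, let things settle and check again.

```bash
python3 steer.py '{"offsets":[[0.6,0,0,0,0,0,0],[0.6,0,0,0,0,0,0],[0.6,0,0,0,0,0,0],[0.6,0,0,0,0,0,0],[0.6,0,0,0,0,0,0],[0.6,0,0,0,0,0,0],[0.6,0,0,0,0,0,0]]}'
python3 - <<'E'
from plant import ctrl
import cv2,numpy as np
w=ctrl.grab_frame("wrist");s=ctrl.grab_frame("scene");d=ctrl.grab_frame("side")
cv2.imwrite("pics/w3.png",w["image"]);cv2.imwrite("pics/s3.png",s["image"]);cv2.imwrite("pics/d3.png",d["image"])
a=w["image"][50:350,200:500]
g=lambda i,x,y:cv2.resize(i[y:y+50,x:x+62],(372,300),interpolation=cv2.INTER_CUBIC)
b=np.hstack([g(s["image"],265,210),g(d["image"],260,195)])
cv2.imwrite("pics/wb3.png",np.vstack([b,np.hstack([a,g(cv2.imread("pics/scene0.png"),265,210),a[:,:72]])])[:600]);print(w["camera_from_world"].round(4).tolist())
E
```

```text
clock: 5.25
position: [0.4626, -0.0174, 0.1207]
ee_rot: [0.0, 0.085, 0.996, 0.0]
contact_force: [-0.1, 0.0, -0.6]
opening: 0.598
grasp_force: 0.0
[[0.1673, 0.9859, -0.0003, -0.0588], [0.9584, -0.1626, 0.2345, -0.4551], [0.2311, -0.0395, -0.9721, 0.2128], [0.0, 0.0, 0.0, 1.0]]
```

View pics/wb3.png

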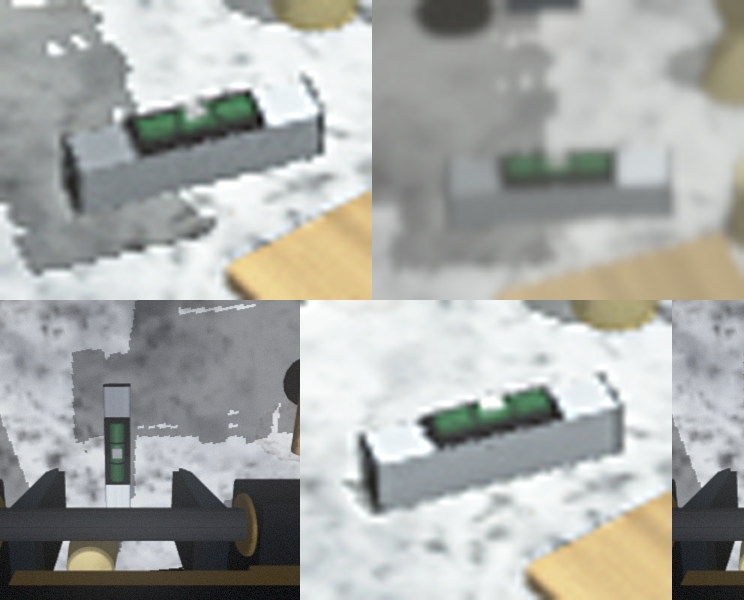

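The level sits flat where it was. I'll retry gently, with 10 N and a slow check of the closing.

```bash
python3 steer.py '{"offsets":[[0.45,0,0,3,0,0,0],[0.45,0,0,5.25,0,0,0],[0.45,0,0,5.75,0,0,0],[0.45,0,0,5.75,0,0,0]]}' 10; for i in 1; do :; done
python3 steer.py '{"offsets":[[0.2,0,0,0,0,0,0],[0.2,0,0,0,0,0,0]]}'
python3 steer.py '{"offsets":[[0.2,0,0,0,0,0,0]]}'
python3 steer.py '{"offsets":[[0.2,0,0,0,0,0,0]]}'
```

```text
clock: 5.9
position: [0.4627, -0.0174, 0.006]
ee_rot: [-0.0, 0.085, 0.996, 0.0]
contact_force: [1.0, -0.9, 0.6]
opening: 0.449
grasp_force: 0.0
clock: 6.15
position: [0.4635, -0.0175, 0.0069]
ee_rot: [0.001, 0.085, 0.996, -0.0]
contact_force: [0.5, 0.1, -1.3]
opening: 0.26
grasp_force: 0.0
clock: 6.28
position: [0.4631, -0.0175, 0.0064]
ee_rot: [0.001, 0.085, 0.996, -0.0]
contact_force: [-0.3, -1.3, -0.2]
opening: 0.2
grasp_force: 0.3
clock: 6.4
position: [0.4628, -0.0175, 0.006]
ee_rot: [0.0, 0.085, 0.996, -0.0]
contact_force: [0.3, -1.1, 2.5]
opening: 0.198
grasp_force: 1.3
```

```bash
for s in 1 2 3; do python3 steer.py '{"offsets":[[0.15,0,0,0,0,0,0]]}' 10|egrep -v ee_rot; done;  python3 steer.py '{"offsets":[[0.1,0,0,0,0,0,0],[0.1,0,0,0,0,0,0]]}'
```

```text
clock: 6.52
position: [0.463, -0.0178, 0.0062]
contact_force: [-5.6, -8.6, 18.7]
opening: 0.155
grasp_force: 10.4
clock: 6.65
position: [0.4631, -0.0179, 0.0063]
contact_force: [-4.6, -8.4, 16.2]
opening: 0.152
grasp_force: 9.6
clock: 6.78
position: [0.463, -0.0179, 0.0063]
contact_force: [-3.7, -8.6, 16.7]
opening: 0.151
grasp_force: 9.8
clock: 7.02
position: [0.4631, -0.018, 0.0064]
ee_rot: [0.0, 0.085, 0.996, -0.0]
contact_force: [-5.4, -8.1, 18.2]
opening: 0.142
grasp_force: 10.8
```

```bash
python3 steer.py '{"offsets":[[0.14,0,0,-0.15,0,0,0],[0.14,0,0,-0.3,0,0,0]]}' 10;python3 steer.py '{"offsets":[[0.14,0,0,-0.5,0,0,0],[0.14,0,0,-1,0,0,0]]}'
python3 - <<'E'
from plant import ctrl
import cv2,numpy as np
w=ctrl.grab_frame("wrist");s=ctrl.grab_frame("scene")
cv2.imwrite("pics/w4.png",w["image"]);cv2.imwrite("pics/s4.png",s["image"])
g=lambda i,x,y:cv2.resize(i[y:y+75,x:x+100],(400,300),interpolation=cv2.INTER_CUBIC)
cv2.imwrite("pics/wb4.png",np.hstack([w["image"][50:350,180:480],g(s["image"],250,180)]))
E
```

```text
clock: 7.28
position: [0.4624, -0.0174, 0.0117]
ee_rot: [-0.0, 0.085, 0.996, 0.0]
contact_force: [-0.4, 0.7, -0.3]
opening: 0.14
grasp_force: 0.0
clock: 7.52
position: [0.4625, -0.0174, 0.0323]
ee_rot: [-0.0, 0.085, 0.996, 0.0]
contact_force: [-0.2, -0.4, 0.2]
opening: 0.137
grasp_force: 0.0
```

View pics/wb4.png

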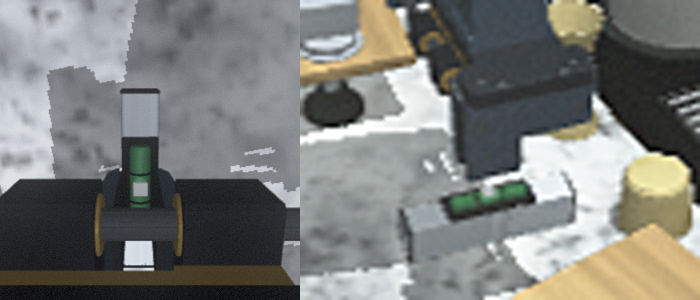

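Run:
```python
from fit import proj
for z in (0,.032,.05): print(z,proj("scene",[.4625,-.0174,z]))
```

```text
0 [[297.37998012 237.92941162]]
0.032 [[297.11246324 228.09921277]]
0.05 [[296.95826348 222.43297449]]
```

The fingertips sit about 27 mm above the reported TCP: the fingers landed on top of the bar and pinched the vial. I'll open, go lower in steps and watch the force.

Converted, 0.03 m is 1.5, 0.022 m is 1.1.

```bash
python3 steer.py '{"offsets":[[0.5,0,0,-1,0,0,0],[0.5,0,0,-1,0,0,0],[0.5,0,0,-1,0,0,0],[0.5,0,0,1.1,0,0,0],[0.5,0,0,1.5,0,0,0],[0.5,0,0,1.5,0,0,0]]}' 10|egrep 'clock|pos|force|open'
for d in 0.005 0.005; do :; done
python3 steer.py '{"offsets":[[0.5,0,0,0.25,0,0,0],[0.5,0,0,0.25,0,0,0]]}'|egrep 'pos|cont'
python3 steer.py '{"offsets":[[0.5,0,0,0.25,0,0,0],[0.5,0,0,0.25,0,0,0]]}'|egrep 'pos|cont'
python3 - <<'E'
from plant import ctrl
import cv2,numpy as np
s=ctrl.grab_frame("scene");w=ctrl.grab_frame("wrist");cv2.imwrite("pics/s5.png",s["image"])
g=lambda i,x,y:cv2.resize(i[y:y+75,x:x+100],(400,300),interpolation=cv2.INTER_CUBIC)
cv2.imwrite("pics/wb5.png",np.hstack([w["image"][50:350,180:480],g(s["image"],250,180)]))
E
```

```text
clock: 8.38
position: [0.4619, -0.0174, 0.0012]
contact_force: [0.3, 0.6, 0.7]
opening: 0.501
grasp_force: 0.0
position: [0.4629, -0.0174, -0.003]
contact_force: [0.2, -0.3, 0.3]
position: [0.4624, -0.0174, -0.0085]
contact_force: [-0.4, -0.0, 0.5]
```

View pics/wb5.png

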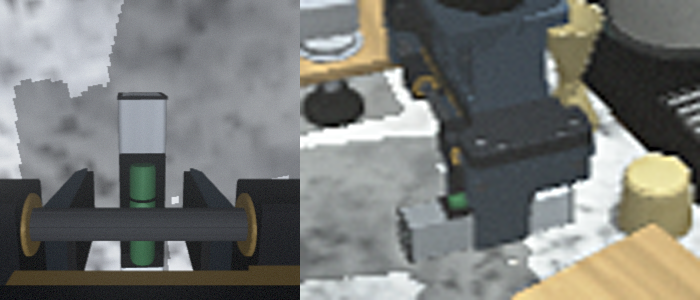

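Converted, 0.008 m is 0.4, 0.004 m is 0.2.

```bash
python3 steer.py '{"offsets":[[0.5,0,0,0.2,0,0,0],[0.5,0,0,0.4,0,0,0],[0.5,0,0,0.4,0,0,0]]}'|egrep 'pos|cont'
python3 steer.py '{"offsets":[[0.2,0,0,0,0,0,0],[0.15,0,0,0,0,0,0],[0.1,0,0,0,0,0,0],[0.1,0,0,0,0,0,0],[0.1,0,0,0,0,0,0],[0.1,0,0,0,0,0,0]]}' 15
python3 steer.py '{"offsets":[[0.1,0,0,-0.15,0,0,0],[0.1,0,0,-0.5,0,0,0],[0.1,0,0,-1,0,0,0],[0.1,0,0,-1,0,0,0]]}'
```

```text
position: [0.4623, -0.0174, -0.0168]
contact_force: [-0.5, -0.4, -0.1]
clock: 10.1
position: [0.4626, -0.0174, -0.0163]
ee_rot: [0.0, 0.085, 0.996, -0.0]
contact_force: [0.3, -0.1, 1.8]
opening: 0.238
grasp_force: 15.0
clock: 10.6
position: [0.4632, -0.0175, 0.0046]
ee_rot: [0.001, 0.085, 0.996, -0.0]
contact_force: [0.6, 0.1, -0.1]
opening: 0.24
grasp_force: 15.0
```

```bash
python3 go.py 0.476 -0.197 0.09 0.1376 0.042
```

```text
shift [-0.0431 -0.1748 -0.0854] rot [-0.0254  0.0376  1.2633]
pos [ 0.4632 -0.0175  0.0046] yaw 1.4010506890200396 F [ 0.6  0.1 -0.1]
```

Units first: shifts go in units of 20 mm and turns go in units of 0.25 rad. So -0.175 m is -8.75, -0.085 m is -4.25, 1.263 rad is 5.052.

```bash
python3 steer.py '{"offsets":[[0.1,0,0,-2.5,0,0,0],[0.1,0,0,-4.25,0,0,0],[0.1,-2.15,-8.75,-4.25,-0.1,0.152,5.052],[0.1,-2.15,-8.75,-4.25,-0.1,0.152,5.052],[0.1,-2.15,-8.75,-4.25,-0.1,0.152,5.052],[0.1,-2.15,-8.75,-4.25,-0.1,0.152,5.052],[0.1,-2.15,-8.75,-4.25,-0.1,0.152,5.052],[0.1,-2.15,-8.75,-4.25,-0.1,0.152,5.052],[0.1,-2.15,-8.75,-4.25,-0.1,0.152,5.052],[0.1,-2.15,-8.75,-4.25,-0.1,0.152,5.052],[0.1,-2.15,-8.75,-4.25,-0.1,0.152,5.052],[0.1,-2.15,-8.75,-4.25,-0.1,0.152,5.052]]}'
python3 go.py 0.4757 -0.1961 0.044 0.1376 0.042
python3 - <<'E'
from plant import ctrl
import cv2,numpy as np
s=ctrl.grab_frame("scene");w=ctrl.grab_frame("wrist");cv2.imwrite("pics/s6.png",s["image"]);cv2.imwrite("pics/w6.png",w["image"])
print(w["camera_from_world"].round(4).tolist())
E
```

```text
clock: 12.1
position: [0.4753, -0.1971, 0.0886]
ee_rot: [-0.017, 0.656, 0.755, 0.013]
contact_force: [-0.0, 0.1, -1.8]
opening: 0.239
grasp_force: 15.0
shift [-0.001   0.0006  0.0446] rot [-0.0022 -0.0004  0.0021]
pos [ 0.4753 -0.1971  0.0886] yaw 0.1397513997946367 F [-0.   0.1 -1.8]
[[0.9901, 0.1405, -0.0029, -0.4416], [0.1384, -0.9712, 0.1938, -0.257], [0.0244, -0.1922, -0.981, 0.2402], [0.0, 0.0, 0.0, 1.0]]
```

```bash
python3 steer.py '{"offsets":[[0.1,-0.05,0,1.5,0,0,0],[0.1,-0.05,0,2.2,0,0,0],[0.1,-0.05,0,2.4,0,0,0],[0.1,-0.05,0,2.4,0,0,0]]}'|egrep 'clo|pos|cont'
python3 steer.py '{"offsets":[[0.1,0,0,0.1,0,0,0],[0.1,0,0,0.1,0,0,0]]}'|egrep 'pos|cont|open'
python3 steer.py '{"offsets":[[0.1,0,0,0.075,0,0,0],[0.1,0,0,0.075,0,0,0]]}'|egrep 'pos|cont|open'
```

```text
clock: 12.7
position: [0.4753, -0.1962, 0.0408]
contact_force: [0.3, 0.3, -1.5]
position: [0.4753, -0.1962, 0.039]
contact_force: [0.3, 1.0, -1.7]
opening: 0.24
position: [0.4754, -0.1962, 0.0376]
contact_force: [-1.7, -0.8, 5.5]
opening: 0.239
```

```bash
python3 steer.py '{"offsets":[[0.4,0,0,-0.025,0,0,0],[0.4,0,0,-0.025,0,0,0],[0.4,0,0,-0.025,0,0,0],[0.4,0,0,-1.5,0,0,0],[0.4,0,0,-3.5,0,0,0],[0.4,0,0,-3.75,0,0,0],[0.4,0,0,-3.75,0,0,0]]}'
python3 go.py 0.4925 -0.317 0.11 -0.723 0
python3 - <<'E'
from plant import ctrl
import cv2
for n in ("scene","side","wrist"):
    f=ctrl.grab_frame(n);cv2.imwrite(f"pics/{n}7.png",f["image"])
    h=cv2.cvtColor(f["image"],cv2.COLOR_BGR2HSV);m=cv2.inRange(h,(45,60,25),(90,255,255))
    k,l,st,c=cv2.connectedComponentsWithStats(m)
    print(n,[(st[i].tolist(),c[i].round(1).tolist()) for i in range(1,k) if 15<st[i][4]<3000])
print(f["camera_from_world"].round(4).tolist())
E
```

```text
clock: 14.08
position: [0.4756, -0.1991, 0.112]
ee_rot: [-0.017, 0.657, 0.754, 0.013]
contact_force: [0.5, -0.8, -0.1]
opening: 0.4
grasp_force: 0.0
shift [-0.1191  0.0005 -0.0031] rot [-0.0199 -0.0388  0.8607]
pos [ 0.4756 -0.1991  0.112 ] yaw 0.13788798490381693 F [ 0.5 -0.8 -0.1]
scene [([22, 0, 27, 32, 292], [36.8, 14.4]), ([93, 0, 20, 21, 125], [100.9, 7.9]), ([115, 0, 23, 18, 95], [125.9, 5.8]), ([180, 0, 13, 11, 39], [187.2, 4.1]), ([235, 0, 11, 4, 20], [240.6, 1.8]), ([191, 5, 12, 18, 61], [197.1, 13.0]), ([249, 5, 8, 13, 27], [252.9, 11.7]), ([239, 6, 10, 10, 22], [243.6, 10.2]), ([115, 8, 10, 11, 43], [119.6, 13.4]), ([224, 8, 16, 13, 46], [231.5, 15.1]), ([94, 10, 45, 67, 686], [116.3, 44.0]), ([203, 12, 11, 10, 27], [207.4, 16.7]), ([107, 16, 9, 7, 24], [111.2, 19.9]), ([207, 19, 16, 18, 61], [214.8, 28.0]), ([255, 18, 9, 9, 19], [259.3, 21.3]), ([118, 21, 13, 9, 33], [124.6, 24.9]), ([218, 20, 19, 30, 133], [226.7, 35.5]), ([154, 22, 6, 6, 17], [155.9, 24.5]), ([253, 23, 15, 8, 25], [259.6, 26.8]), ([231, 24, 15, 10, 33], [236.8, 29.6]), ([25, 27, 30, 73, 638], [37.8, 65
[... 3551 characters left out ...]
), ([238, 39, 10, 9, 37], [242.4, 43.1]), ([264, 63, 8, 9, 21], [267.2, 67.6]), ([273, 87, 7, 6, 19], [276.4, 89.9]), ([265, 94, 9, 8, 25], [269.1, 98.6]), ([80, 112, 61, 91, 2396], [114.1, 156.6]), ([43, 133, 13, 7, 31], [49.2, 137.3]), ([62, 136, 8, 9, 25], [66.1, 139.9]), ([69, 136, 12, 7, 28], [74.8, 138.6]), ([324, 142, 7, 5, 20], [327.3, 144.0]), ([82, 195, 8, 10, 18], [86.0, 199.7]), ([306, 247, 5, 7, 19], [308.1, 250.0])]
wrist [([311, 188, 19, 24, 336], [319.8, 198.1]), ([310, 215, 19, 24, 330], [319.6, 228.4]), ([311, 240, 18, 18, 296], [319.4, 248.6])]
[[0.9903, 0.1391, -0.0042, -0.4412], [0.1373, -0.9716, 0.1929, -0.2624], [0.0228, -0.1916, -0.9812, 0.2628], [0.0, 0.0, 0.0, 1.0]]
```

```bash
python3 - <<'E'
from fit import *
c=[[-.055,.11,0],[.055,.11,0],[-.055,-.11,0]]
O={"scene":[(303.3,254.5),(338,236.2),(369.2,315.8)],"side":[(280.6,245),(318.6,234.1),(308.4,306.4)]}
K={"scene":[(379.8,289.7),(380.7,274.7)],"side":[(320,289.3),(329.6,275.6)]}
def r(p,w=1):
    q=[p[0],p[1],p[2],-.06*p[3]]
    e=[[s*.022*np.cos(p[3]),-.08+s*.022*np.sin(p[3]),.035] for s in(-1,1)]
    return np.concatenate([np.r_[(proj(k,stand(q,c))-O[k]).ravel(),w*(proj(k,stand(q,e))-K[k]).ravel()] for k in C])
for w in (1,.3):
    s=least_squares(r,[.48,-.23,.13,.7],args=(w,),loss="soft_l1");print(s.x.round(4),r(s.x).round(1));print(stand([*s.x[:3],-.06*s.x[3]],[[0,-.08,.035]]))
E
python3 - <<'E'
# grey (unsaturated, bright) bar-top blob near predicted knob, from the start picture
import cv2,numpy as np
i=cv2.imread("pics/scene0.png")[270:305,364:394];h=cv2.cvtColor(i,cv2.COLOR_BGR2HSV)
for r in range(2,32,2): print(r+270," ".join("%3d"%v if s<60 else " . " for v,s in zip(h[r,4:28,2],h[r,4:28,1])))
E
```

```text
[ 0.4815 -0.2363  0.1348  0.7018] [-0.7 -0.2  1.4 -1.1  0.7  0.4  0.2  0.7  1.2  0.  -1.2 -1.  -0.2 -0.3
 -1.4  1.   0.2 -1.7 -0.3 -0.8]
[[ 0.49256101 -0.31758388  0.08421933]]
[ 0.4822 -0.2365  0.1389  0.648 ] [-0.6 -0.1  1.4 -1.1  1.3  0.1  0.   0.2  2.1 -0.2 -1.1 -0.9 -0.2 -0.3
 -0.9  0.9  0.2 -2.2  0.5 -0.9]
[[ 0.49349481 -0.31756157  0.08474222]]
272  .   .   .   .   .   .   .   .   .   .   .   .   .   .   .   .  200 221 221 220 220 221 221 220
274  .   .   .   .   .   .   .   .   .   .   .  189 185  .   .   .   .   .  205 220 230 223 215 215
276  .   .   .   .   .   .   .   .   .   .  108 195 222 224 228 182  .   .   .   .   .  195 210 210
278  .   .   .   .   .   .   .   .   .  141 190 219 217 222 221 203  .   .   .   .   .   .   .  191
280  .   .   .   .   .   .   .   .   .  149 206 219 215 221 215 193  .   .   .   .   .   .   .   . 
282  .   .   .   .   .   .   .   .   .  156 210 219 217 221 190  .   .   .   .   .   .   .   .   . 
284  .   .   .   .   .  176 144 135  99 170 220 220 220 222 171  .   .   .   .   .   .   .   .   . 
286  .   .  212 225 227 235 171 136  92 165 216 223 217 213 189 216 234 203  .   .   .   .   .   . 
288 214 205 207 217 222 162 130 126 104 181 224 223 225 211 186 210 225 224 231 205  .   .   .   . 
290 158 175 213 220 224 162 130 129 106 117 124 134 145 135 168 207 218 216 217 223 206  .   .   . 
292 162 136 206 223 228 165 133 121 108 119 121 122 119 128 208 225 217 219 218 220 194 192  .   . 
294 220 153  84 188 237 174 136 115 109 120 124 124 116 142 209 219 216 220 222 186 212 206  .   . 
296 172 224 234 147  96 117 138 114 108 121 115 118 117 174 220 229 232 198 142 200 175 192  .   . 
298  .   .  127 157 140 124 114 107 104 105 106 108 111 120 124 112 136 197 224 229 205  .   .   . 
300  .   .   .   .   .  151 188 219 237 170 202 231 233 234 235 238 209 156  .   .   .   .   .   .
```

Converted, -0.119 m is -5.95, -0.003 m is -0.15, 0.893 rad is 3.572.

```bash
python3 steer.py '{"offsets":[[0.35,-5.95,0.05,-0.15,-0.08,-0.156,3.572],[0.35,-5.95,0.05,-0.15,-0.08,-0.156,3.572],[0.35,-5.95,0.05,-0.15,-0.08,-0.156,3.572],[0.35,-5.95,0.05,-0.15,-0.08,-0.156,3.572],[0.35,-5.95,0.05,-0.15,-0.08,-0.156,3.572],[0.35,-5.95,0.05,-0.15,-0.08,-0.156,3.572],[0.35,-5.95,0.05,-0.15,-0.08,-0.156,3.572],[0.35,-5.95,0.05,-0.15,-0.08,-0.156,3.572]]}'
python3 go.py 0.493 -0.3175 0.045 -0.755
```

```text
clock: 15.22
position: [0.4929, -0.3168, 0.1098]
ee_rot: [-0.0, 0.918, 0.397, -0.001]
contact_force: [-0.1, -0.3, -0.4]
opening: 0.35
grasp_force: 0.0
shift [-0.0004  0.0006  0.0648] rot [-0.0011  0.0007  0.0016]
pos [ 0.4929 -0.3168  0.1098] yaw -0.7534141139835993 F [-0.1 -0.3 -0.4]
```

```bash
python3 steer.py '{"offsets":[[0.35,0,0.03,1.75,0,0,0],[0.35,0,0.03,2.75,0,0,0],[0.35,0,0.03,3.25,0,0,0],[0.35,0,0.03,3.25,0,0,0]]}'|egrep 'pos|cont'
python3 steer.py '{"offsets":[[0.1,0,0,0,0,0,0],[0.1,0,0,0,0,0,0],[0,0,0,0,0,0,0],[0,0,0,0,0,0,0],[0,0,0,0,0,0,0]]}' 20
```

```text
position: [0.4932, -0.3172, 0.0446]
contact_force: [-0.8, -0.8, -0.4]
clock: 16.35
position: [0.4929, -0.3167, 0.0452]
ee_rot: [-0.001, 0.918, 0.397, -0.001]
contact_force: [-2.0, 5.1, 2.2]
opening: 0.135
grasp_force: 19.8
```

```bash
python3 go.py 0.4925 -0.3137 0.0546 -1.735
```

```text
shift [ 0.0019 -0.0023 -0.0094] rot [-0.0016  0.0017  0.9799]
pos [ 0.4929 -0.3167  0.0452] yaw -0.7550895570144349 F [-2.   5.1  2.2]
```

```bash
python3 steer.py '{"offsets":[[0,0.025,-0.025,-0.12,0,0,1],[0,0.025,-0.025,-0.12,0,0,1],[0,0.05,-0.05,-0.24,0,0,2],[0,0.05,-0.05,-0.24,0,0,2]]}' 25
python3 steer.py '{"offsets":[[0,0,0,0,0,0,0]]}'|egrep 'pos|cont'
```

```text
clock: 16.85
position: [0.4917, -0.314, 0.0494]
ee_rot: [-0.002, 0.988, 0.155, -0.002]
contact_force: [-4.4, 11.4, 1.3]
opening: 0.129
grasp_force: 24.9
position: [0.4918, -0.314, 0.0493]
contact_force: [-3.6, 12.4, 0.6]
```

```bash
python3 steer.py '{"offsets":[[0,0.03,-0.095,-0.12,0,0,0.96],[0,0.03,-0.095,-0.12,0,0,0.96],[0,0.05,-0.19,-0.23,0,0,1.92],[0,0.05,-0.19,-0.23,0,0,1.92],[0,0.05,-0.19,-0.23,0,0,1.92]]}'
python3 - <<'E'
from plant import ctrl
import cv2
from go import main
f=ctrl.grab_frame("wrist");cv2.imwrite("pics/wrist8.png",f["image"])
for n in ("scene","side"): cv2.imwrite(f"pics/{n}8.png",ctrl.grab_frame(n)["image"])
h=cv2.cvtColor(f["image"],cv2.COLOR_BGR2HSV);m=cv2.inRange(h,(45,60,25),(90,255,255))
k,l,st,c=cv2.connectedComponentsWithStats(m);print([(st[i].tolist(),c[i].round(1).tolist()) for i in range(1,k) if st[i][4]>15])
from fit import proj,stand
for t in(0,.018):
    for cam in("scene","side"): print(cam,proj(cam,stand([.4815,-.2363,.135,t],[[0,.04+d,.034] for d in(-.03,0,.03)])).round(1).tolist())
main(.49,-.31,.05,-1.735)
print(f["camera_from_world"].round(4).tolist())
E
```

```text
clock: 17.6
position: [0.492, -0.3107, 0.0542]
ee_rot: [-0.001, 0.997, -0.083, -0.002]
contact_force: [-3.1, 8.0, 0.1]
opening: 0.13
grasp_force: 25.0
[([111, 300, 41, 22, 657], [131.8, 311.8]), ([81, 308, 31, 28, 353], [95.4, 320.4]), ([70, 317, 12, 19, 162], [75.3, 326.8])]
scene [[350.7, 256.4], [341.5, 249.2], [332.7, 242.2]]
side [[311.3, 253.6], [307.3, 246.0], [303.4, 238.6]]
scene [[350.4, 255.7], [341.2, 248.7], [332.4, 241.9]]
side [[311.2, 253.0], [307.1, 245.5], [303.3, 238.4]]
shift [-0.0022 -0.0003  0.0042] rot [-0.0016  0.0034 -0.0004]
pos [ 0.4921 -0.3107  0.0542] yaw -1.7354113597168332 F [-2.4  7.5  0.4]
[[-0.1629, -0.9866, -0.0012, -0.2279], [-0.958, 0.1579, 0.2393, 0.5253], [-0.2359, 0.0401, -0.9709, 0.384], [0.0, 0.0, 0.0, 1.0]]
```

```bash
for i in 1 2; do python3 steer.py '{"offsets":[[0,0,0,0.075,0,0,0],[0,0,0,0.075,0,0,0]]}'|egrep 'pos|cont'; done
python3 steer.py '{"offsets":[[0,0,0,0.05,0,0,0],[0,0,0,0.05,0,0,0]]}'|egrep 'clock|pos|cont'
```

```text
position: [0.4923, -0.3109, 0.0529]
contact_force: [-3.3, 7.4, 1.9]
position: [0.4927, -0.3111, 0.0521]
contact_force: [-4.7, 10.0, 14.2]
clock: 18.5
position: [0.493, -0.3112, 0.0517]
contact_force: [-6.1, 11.7, 20.1]
```

```bash
python3 steer.py '{"offsets":[[0,0,0,-0.03,0,0,0],[0,0,0,-0.03,0,0,0],[0,0,0,-0.03,0,0,0],[0,0,0,-0.03,0,0,0]]}'|egrep 'clock|pos|cont'
cat > bub.py <<'E'
from plant import ctrl
import cv2,numpy as np
from scipy.ndimage import map_coordinates
from fit import stand
def run(show=True,name="w"):
    f=ctrl.grab_frame("wrist");im=f["image"];cv2.imwrite(f"pics/{name}.png",im)
    T=np.array(f["camera_from_world"])
    P=lambda X:(lambda p:np.c_[f["cx"]+f["fx"]*p[:,0]/p[:,2],f["cy"]+f["fy"]*p[:,1]/p[:,2]])(X@T[:3,:3].T+T[:3,3])
    h=cv2.cvtColor(im,cv2.COLOR_BGR2HSV)
    s=np.arange(-.035,.0351,.001)
    best=None
    for x in np.arange(-.015,.0151,.001):
        q=P(stand([.4815,-.2363,.135,0],np.c_[0*s+x,.04+s,0*s+.034]))
        v=[map_coordinates(h[:,:,k].astype(float),[q[:,1],q[:,0]],order=0) for k in range(3)]
        g=((v[0]>45)&(v[0]<90)&(v[1]>60)&(v[2]>25)).sum()
        if best is None or g>best[0]: best=(g,x,q,v)
    g,x,q,v=best;print("x",x.round(3),"green",g,q[0].round(),q[-1].round())
    for k,n in((0,"H"),(1,"S"),(2,"V")): print(n," ".join("%d"%a for a in v[k]))
run()
E
python3 bub.py
```

```text
clock: 19.0
position: [0.4928, -0.3111, 0.052]
contact_force: [-4.8, 9.2, 15.8]
x 0.004 green 40 [156. 301.] [ 28. 338.]
H 111 108 10 80 40 45 78 71 70 69 70 68 68 68 69 69 70 70 68 70 73 70 69 69 71 30 71 70 70 65 68 72 73 67 69 69 70 69 72 68 69 66 80 70 73 69 70 105 117 87 94 104 103 111 98 120 110 107 120 101 105 109 112 95 113 98 90 102 90 120 105
S 24 21 59 26 24 20 39 104 101 86 106 94 95 87 93 103 97 102 87 101 105 89 109 116 99 33 82 104 101 90 101 106 126 101 98 108 108 105 101 101 110 71 62 111 113 104 102 55 69 74 48 74 81 57 90 62 49 51 46 78 64 64 74 78 57 73 157 91 11 34 26
V 141 62 26 29 32 25 33 49 53 71 72 68 75 79 74 72 66 70 70 71 73 72 70 68 44 31 53 71 71 68 81 70 73 68 73 66 73 73 71 71 65 36 37 62 68 71 55 37 37 31 37 38 38 45 31 33 31 35 33 36 32 32 38 36 36 14 13 14 23 15 20
```

```bash
cat > bub2.py <<'E'
import sys,cv2,numpy as np
from plant import ctrl
def show(cam,name,x0,y0,w,h):
    im=ctrl.grab_frame(cam)["image"] if name=="now" else cv2.imread(name)
    if name=="now": cv2.imwrite(f"pics/{cam}now.png",im)
    H=cv2.cvtColor(im,cv2.COLOR_BGR2HSV)[y0:y0+h,x0:x0+w]
    print(cam,name,"cols",x0)
    for r in range(h): print(y0+r," ".join("%3d%s"%(b,"g" if 40<a<95 and s>60 else ("w" if s<45 else "-")) for a,s,b in H[r]))
if __name__=="__main__":
    show("scene","now",327,236,30,26)
    show("side","now",298,232,18,28)
E
python3 bub2.py
```

```text
scene now cols 327
236 208w 153w 115w 116- 121- 126- 128- 127- 129- 137- 211- 225- 162- 141- 149- 152- 146- 144- 142- 137-  96-  56-  55-  52-  41- 133w  97w  52w  75w  78w
237 142w 102w  96w  99w 110- 116- 119- 129- 204- 222- 222- 218- 218- 172- 145- 142- 139- 142- 137- 133- 184w 204w 164w 227w 254w 255w 194w  84w  55w  70w
238 119w 210w 217w 198w 139w 117- 206- 224- 218- 222- 216- 214- 214- 220- 192- 153- 139- 136- 127- 143w 233w 247w 241w 245w 248w 249w 255w 203w  89w  60w
239 255w 255w 255w 217w 194- 210- 221- 224- 224- 217- 213- 212- 212- 217- 213- 198- 145- 164w 185w 242w 245w 234w 226w 232w 237w 238w 246w 255w 184w  73w
240 250w 248w 250w 255w 211w 192- 207- 217- 220- 221- 216- 214- 213- 215- 213- 211- 213- 205- 248w 255w 242w 228w 219w 219w 228w 232w 236w 240w 254w 156w
241 245w 244w 246w 251w 255w 224w 201- 205- 215- 221- 220- 218- 212- 214- 214- 215- 210- 213- 208- 245w 251w 238w 230w 231w 233w 234w 233w 223w 230w 178w
242 244w 245w 245w 246w 250w 255w 250w 204- 165- 207- 224- 223- 220- 214- 215- 213- 209- 207- 206- 217- 216w 231w 237w 238w 239w 238w 236w 232w 233w 252w
243
[... 4872 characters left out ...]
1-  98-  90w  88w  87w  81w  73w  69w  69w
253 148- 149- 148- 140- 128w 122w 114w  94w  79w  80w  80w  80w  81w  80w  76w  72w  70w  69w
254 148- 149- 150- 146- 134w 124w 119w 106w  85w  74w  72w  74w  73w  73w  72w  70w  71w  69w
255 146- 149- 150- 149- 141- 127w 123w 115w  95w  77w  72w  72w  71w  70w  70w  71w  70w  71w
256 145- 147- 150- 150- 146- 134w 124w 119w 104w  84w  74w  72w  70w  71w  71w  71w  70w  71w
257 145- 148- 148- 150- 149- 141- 128w 120w 108w  87w  73w  72w  71w  71w  71w  70w  71w  72w
258 145- 145- 146- 148- 149- 146- 134w 122w 110w  87w  74w  72w  72w  70w  71w  74w  77w  76w
259 146- 146- 144- 146- 150- 148- 141- 127w 110w  87w  74w  71w  73w  72w  74w  77w  80w  80w
```

```bash
cat > bub3.py <<'E'
import sys,cv2,numpy as np
from plant import ctrl
from scipy.ndimage import map_coordinates
from fit import stand,proj
im=ctrl.grab_frame("scene")["image"] if len(sys.argv)<2 else cv2.imread(sys.argv[1])
h=im[:,:,2].astype(float) # red: green vial dark, bubble bright
s=np.arange(-.03,.0301,.001)
for x in np.arange(-.004,.0091,.002):
    q=proj("scene",stand([.4815,-.2363,.135,0],np.c_[0*s+x,.04+s,0*s+.035]))
    print("%+.3f"%x," ".join("%d"%a for a in map_coordinates(h,[q[:,1],q[:,0]],order=3)))
E
python3 bub3.py pics/scenenow.png; python3 -c "
from plant import ctrl;s=ctrl.sense();print(s['clock'],s['contact_force'],s['position'],s['joint_vel'].round(4))"
```

```text
-0.004 38 45 49 52 56 59 62 66 69 69 70 71 71 70 69 68 70 71 70 68 65 61 58 61 69 82 100 126 159 185 193 189 189 194 190 169 137 104 77 60 55 59 68 72 72 71 71 72 70 67 63 59 62 80 119 172 218 243 246 240 235
-0.002 39 42 45 49 54 56 58 63 67 67 66 67 69 69 67 66 67 68 67 66 65 61 54 50 52 58 72 99 134 166 186 193 194 195 194 178 144 101 65 45 43 51 62 71 73 72 71 72 70 67 64 63 70 94 134 182 224 249 254 248 241
+0.000 32 33 38 43 47 50 51 55 61 60 55 54 56 57 56 57 59 58 55 53 53 52 45 38 37 43 57 82 119 155 179 191 193 185 167 142 109 72 41 26 29 40 50 53 55 57 57 56 55 55 55 57 67 90 129 176 215 237 245 242 235
+0.002 32 31 31 35 41 44 46 50 52 50 43 36 34 36 38 42 50 54 55 56 58 57 51 42 35 35 42 56 81 112 138 153 159 151 128 102 83 70 56 46 48 56 61 59 55 59 64 61 55 55 60 62 65 75 97 128 162 189 206 212 210
+0.004 120 118 110 105 105 109 117 129 134 129 120 111 102 95 95 102 111 118 124 133 144 147 141 133 125 117 111 112 121 133 146 159 169 171 159 141 132 133 133 127 127 135 142 143 143 151 163 166 157 149 150 150 144 140 145 155 164 176 189 200 203
+0.006 210 208 204 198 194 194 199 212 222 220 212 208 206 201 197 201 206 207 207 213 222 226 222 216 214 214 208 204 206 209 208 209 213 219 218 213 210 215 218 215 211 214 219 218 218 222 231 235 231 224 223 226 224 218 215 217 216 213 212 214 216
+0.008 232 227 224 223 222 221 222 226 229 227 222 219 222 225 225 227 230 229 226 226 229 230 226 222 222 225 227 226 227 228 226 223 223 225 225 223 222 224 227 227 225 225 227 227 225 225 228 229 227 223 222 224 225 224 222 222 223 222 220 220 221
19.15 [-4.90798755 11.22032252 15.50705896] [ 0.49280048 -0.31112469  0.05193721] [ 0.0011  0.0014 -0.0005 -0.0004  0.0007 -0.0006]
```

```bash
python3 steer.py '{"offsets":[[0,0,0,0,0,0,0],[0,0,0,0,0,0,0],[0,0,0,0,0,0,0],[0,0,0,0,0,0,0],[0,0,0,0,0,0,0],[0,0,0,0,0,0,0]]}'; python3 bub3.py|sed -n 1,3p; python3 -c "
from plant import ctrl;print(ctrl.hand_in())"
```

```text
clock: 19.9
position: [0.4928, -0.3111, 0.052]
ee_rot: [-0.001, 0.997, -0.082, -0.001]
contact_force: [-4.6, 9.7, 15.5]
opening: 0.13
grasp_force: 25.0
-0.004 39 47 51 55 59 62 64 66 67 69 69 70 71 71 71 70 71 72 71 69 66 62 60 63 71 83 101 128 160 185 193 188 188 193 189 168 138 106 77 59 54 60 69 73 73 71 70 68 67 65 63 60 63 82 121 173 218 244 248 242 236
-0.002 35 39 43 47 51 57 63 68 70 68 66 67 69 71 71 71 71 71 69 67 64 60 55 52 54 60 75 102 137 168 186 193 194 196 195 179 144 102 65 45 42 51 63 71 72 71 70 69 67 65 64 64 72 95 135 184 226 250 255 249 242
+0.000 32 31 35 41 43 44 48 55 60 59 54 52 53 55 56 58 59 58 55 51 50 48 44 39 38 44 57 83 120 155 178 190 194 188 171 144 111 73 42 27 29 40 49 52 53 54 54 55 56 58 60 62 70 91 129 176 216 238 245 242 235
the job is handed in; nothing more can be done
None
```

I handed the job in at about 20 s: the level lies released on the leaning right-hand stand, its knob is gripped and pressed at about 15 N (foot home judged from that force), and the bubble measures about 0.6 mm from centre; the hand-in call returned no verdict, and the first two grasps of the level failed.

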